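# Bring the loupe round its bent guide rod to the watch movement

### The job

On the watchmaker's loupe stand, slide the carrier that bears the magnifying lens along the bent guide rod and round its bend, turning it with the rod, until the lens is centred over the brass watch movement in the round black holder (not over the square steel block). Leave the carrier standing level on the stand, at rest and let go.

Things in the scene. Friction and masses are not known exactly. Their poses are not given: they have to be found in the camera images.
- carrier: Loupe carrier, loose, threaded on the rod, 0.3 kg: aluminium block (38 x 32 mm) on a 56 (x) x 60 (y) x 8 mm foot, 22 mm bore along y, 27 mm up; top 46 mm up. Above it a black grip fin 14 mm thick (y), 34 wide (x), 46 to 92 mm up, centred on the origin: grip it across its thickness. Origin: centre of the foot's underside, z up; foot slides on the plate. Starts on leg A, +x to the bend's outer side.
- lens (a point): Centre of the lens, at (70, 0, 41) mm in the carrier's frame: clear glass in a black ring, 44 mm across and 10 mm high, on a short arm along the carrier's +x.
- rail: Fixed stand: dark L-shaped plate 10 mm thick, 10 mm steel rod with its axis 40 mm above the table, end posts 54 mm high. Origin on the table under the end of leg A, z up. Rod: leg A along +y at x=0 from post (y=-94 mm) to y=0; quarter bend, radius 100, about (-100,0); leg B along -x at y=100 from x=-100 to post (x=-194). Carrier yaw = this yaw on leg A, +90 deg on leg B; play about 6 mm.
- holder: Goal: round black holder 44 mm across with a round brass watch movement on it, 20 mm high in all, fixed on the plate; origin: centre of its underside. It is within 5 mm of the lens's path at one of two stations: about 50 degrees round the bend, or beside leg B 20 to 56 mm past the bend. A square steel block 42 x 42 x 18 mm with four holes stands at the other.
There are look-alikes about, which are no part of the job. What is shaped like the carrier but blue is not meant.

How it is judged:
By the outcome, as a careful person would: the job done as asked, in the order asked, and still so for the second after the job is handed in, with the robot touching nothing.
It also fails if it takes over 35 s, if anything falls off the work surface, if the arm or the gripper's body presses on something with over 40 N, if the wrist force passes 120 N, or if a joint passes its speed limit or range.

### The arm

A 6-joint arm with a two-finger parallel gripper is mounted at the origin on the work surface. World frame = base frame: x ahead of the robot, y to its left, z up, the work surface at z = 0. Lengths are in mm, angles in rad, forces in N, time in s.
With the tool pointing down it reaches from about 350 to 725 mm from the base axis. Payload 4.3 kg.
Tool frame: the origin (TCP) lies on the front face of the gripper's body, between the roots of the fingers; the fingertips stand 73 mm ahead of it and the grasp point (between the pads) lies 54 mm ahead of it (tcp_to_tips is the distance from the TCP to the fingertips, in mm); z points along the fingers, y is the line along which they close (so a half turn about z gives the same grasp; the last joint's range is limited). The gripper opens to 85 mm and grips with 20 to 120 N. Pads are 22 mm wide; open, the fingers measure 114 mm over their backs; the gripper's body (76 mm by 85 mm) begins 54 mm behind the grasp point. The pads swing forward as they close: fully open they stand 13 mm farther back than shut.
Start: joints at [1.042, 0.377, 0.081, 1.274, 0, 1.46], TCP at [233.84, 525.336, 303.929] pointing down, gripper open.
Joint ranges: [-2.72, 2.72], [-0.84, 1.66], [-1.02, 1.22], [-1.77, 2.12], [-1.37, 1.28], [-3.14, 3.14]. Speed limits (rad/s): [2.57, 2.57, 3.14, 3.14, 3.14, 3.14].

### API

Orientations are given as a unit quaternion [x, y, z, w].
In Python, from bench import * gives the robot as it stands.
- The arm moves only by the shell command python3 -m handwheel 'ROWS'. ROWS is JSON, a list of rows, each a list of 7 numbers: the shift along the tool's x, y, z scaled (see below), then the turn, a rotation vector about the tool's x, y, z scaled (see below), then the gripper command: -1 is shut, 1 is fully open, values between are in proportion. In form: [[dx, dy, dz, ax, ay, az, gripper], ...]. A call has 1 to 5 rows; each row is the pose to reach, as a shift and turn from the pose commanded when the call began, along the tool's axes at that moment; what a row does not reach only later rows make up. The controller multiplies each number of a shift by 0.15 m and each number of a turn by 45 degrees. A row lasts 1/8 s, in which the tool goes at most 62.5 mm and 10.7 degrees, less where a joint would pass 70% of its speed; a pose out of reach is approached as far as the arm can. A call with a number of a shift or a turn outside -1 to 1 is refused whole. A call with a gripper value outside its range is refused whole. The fingers move at their own pace and stop on an object; the grip force is fixed at half the most. Time passes only in rows, so rows that repeat a pose let the fingers close. It gives the time, the measured TCP pose, the force, the opening and the grip force at its end, in the units of the state.
- read_state(): the state, without advancing time (a new reading comes with each control period).
- grab_frame(name): name is "scene" or "top"; returns a dict with "frame" (480x640x3 uint8, red, green, blue), "fovy" (degrees; the focal length in pixels is half the picture's height over the tangent of half this angle, whatever the lens; pixels are square), "cx", "cy" (the principal point, pixels), "xyz" and "rotation" of the camera in the world. Camera axes: x right, y down, z forward; pixel columns grow to the right and rows downward; lengths in mm; the calibration is good to about 2 mm. A picture is of the moment at which its call begins. There is no depth.
- hand_in(): hands the job in; it is judged then, once.
The state is a dict: "clock": time; "qpos": joint angles; "qvel": joint speeds; "joint_efforts": joint torques, N m; "ee_pos": TCP position; "ee_rot": TCP orientation; "ft_force": force on the tool from outside, world axes, zero at the start; "moment": the same for the moment, N m; "gripper_width": finger opening in mm; "grip_force": force on a finger pad.
Only numpy, scipy, OpenCV 4.12 (cv2) and the standard library are available. Lean on these libraries where they do the work, as an engineer would, in place of code of your own. Each camera call takes 0.05 s, during which the arm holds its last target. There are 200 camera calls.

## Working session

There is one attempt and no reset: what is moved stays moved. The work goes in short steps, Python scripts to look and compute and a shell command to move; the robot and the scene stay as the last step left them, time stands still between calls to the robot, and variables do not carry over. Pictures are saved under pics/ and viewed, at most 10 in all, crops included, and the job is handed in when it is done.

```bash
mkdir -p pics; python3 - <<'E'
from bench import *
import cv2,numpy as np
print(read_state())
for n in("scene","top"):
    g=grab_frame(n); f=g.pop("frame"); cv2.imwrite(f"pics/{n}0.png",f[:,:,::-1]); print(n,g)
E
```

```text
{'clock': 0.0, 'qpos': array([ 1.04168010e+00,  3.78110149e-01,  7.96229659e-02,  1.27439968e+00,
       -1.50005001e-05,  1.46050313e+00]), 'qvel': array([ 0.00060411,  0.00154884, -0.00027326, -0.00053726, -0.00022047,
       -0.00055905]), 'joint_efforts': array([-9.95285081e-04, -4.63606238e+01,  2.69875592e+01,  2.08614796e-02,
       -2.34989302e-04,  5.57940339e-06]), 'ee_pos': array([233.57991666, 524.86238815, 302.93270507]), 'ee_rot': array([ 2.07884188e-01,  9.78152888e-01, -9.94657993e-04, -3.21392601e-04]), 'ft_force': array([ 0.48839349,  1.19765238, -0.34241453]), 'moment': array([0.03473166, 0.00435734, 0.05171806]), 'grip_force': 0.0, 'gripper_width': 85.38750834822409}
scene {'fovy': 52.40789768475271, 'cx': 323.76103746322724, 'cy': 234.76667463526275, 'xyz': array([1235.05356151,  -56.95925278,  490.37151886]), 'rotation': array([ 0.69386686,  0.5544216 , -0.2901354 , -0.35635225])}
top {'fovy': 56.963726884863725, 'cx': 321.4186903461602, 'cy': 241.42842786839088, 'xyz': array([539.84028147,  59.26029836, 743.58344662]), 'rotation': array([ 0.7151248 , -0.69582928,  0.05047167, -0.04325208])}
```

View pics/scene0.png

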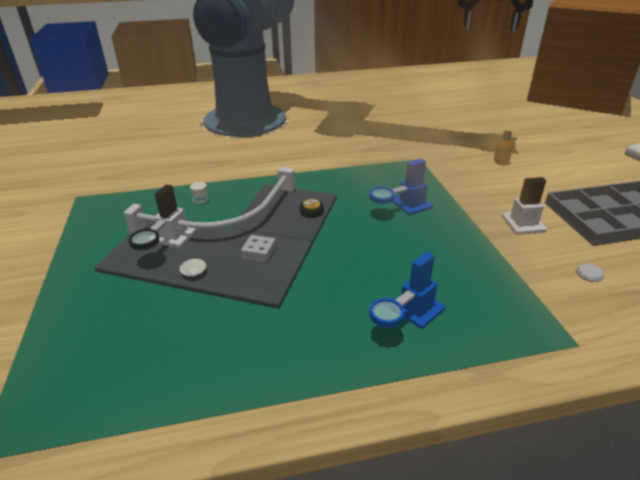

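View pics/top0.png

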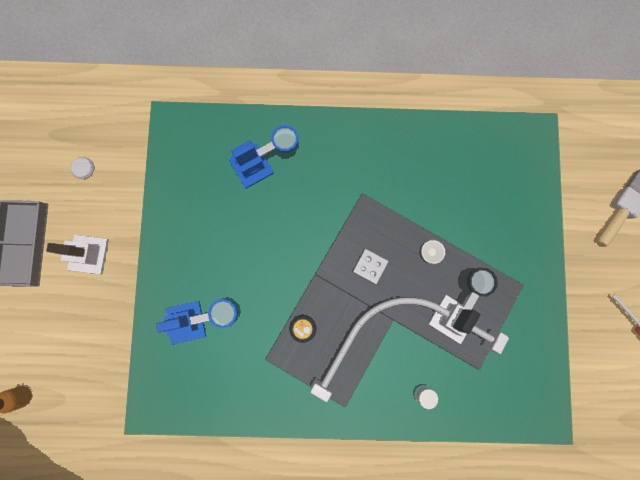

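The scene view shows the carrier at about (168,215), the brass holder at (312,206) and the steel block at (258,247). In the top view the carrier is at (458,318), its lens at (482,282), the rod posts at (500,343) and (321,392), the brass holder at (302,329) by leg B and the block at (371,266). I'll enlarge the top view to get exact pixels.

```bash
cat > h.py <<'E'
import numpy as np,cv2
from scipy.spatial.transform import Rotation as R
def ray(g,u,v):
    f=240/np.tan(np.radians(g["fovy"]/2))
    return R.from_quat(g["rotation"]).apply([(u-g["cx"])/f,(v-g["cy"])/f,1])
def at(g,u,v,z):
    d=ray(g,u,v); return g["xyz"]+d*(z-g["xyz"][2])/d[2]
def px(g,p):
    c=R.from_quat(g["rotation"]).inv().apply(np.array(p)-g["xyz"]); f=240/np.tan(np.radians(g["fovy"]/2))
    return c[:2]/c[2]*f+[g["cx"],g["cy"]]
E
python3 - <<'E'
from bench import *
from h import *
g=grab_frame("top"); f=g["frame"]
c=f[180:420,250:530][:,:,::-1]; cv2.imwrite("pics/topc.png",cv2.resize(c,None,fx=2.5,fy=2.5,interpolation=cv2.INTER_CUBIC))
hsv=cv2.cvtColor(f,cv2.COLOR_RGB2HSV)
m=((hsv[...,2]>150)&(hsv[...,1]<60)).astype(np.uint8); m[:180]=0;m[420:]=0;m[:,:260]=0;m[:,530:]=0
n,l,s,ce=cv2.connectedComponentsWithStats(m)
for i in range(1,n):
    if s[i,4]>15: print(s[i],ce[i])
m=((hsv[...,0]>8)&(hsv[...,0]<30)&(hsv[...,1]>90)&(hsv[...,2]>90)).astype(np.uint8); m[:300]=0;m[355:]=0;m[:,:270]=0;m[:,330:]=0
b=cv2.moments(m); u,v=b["m10"]/b["m00"],b["m01"]/b["m00"]; print("brass",b["m00"],u,v,at(g,u,v,30))
for nm,u,v,z in(("postA",500,343,54),("postB",321,392,54),("lens",482,282,56),("block",371,266,28)): print(nm,at(g,u,v,z))
E
```

```text
[422 240  23  24 443] [432.99548533 251.43792325]
[354 249  34  35 664] [370.39909639 265.94427711]
[472 271  22  23 386] [482.55440415 281.59585492]
[ 310  293  169  109 1913] [399.12179822 330.61055933]
[304 326   7   8  42] [306.88095238 329.21428571]
[472 327  23  15 128] [483.015625  333.9453125]
[295 328   9   9  36] [298.69444444 331.69444444]
[492 333  17  21 202] [500.26732673 342.96534653]
[419 389  20  21 315] [428.29206349 398.8       ]
brass 226.0 301.7699115044248 327.7787610619469 [496.20620106  80.70303502  30.        ]
postA [ 482.58319573 -224.47804211   54.        ]
postB [403.46462089  47.99334978  54.        ]
lens [ 575.0411235  -198.03108782   56.        ]
block [597.47750811 -28.26412163  28.        ]
```

View pics/topc.png

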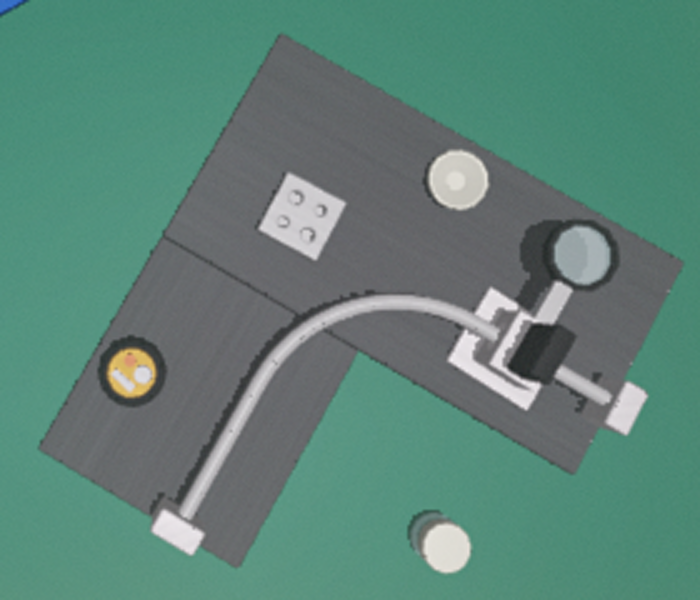

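The enlarged crop shows the posts, rod, carrier and brass movement (crop (131,372), black ring around it) by leg B. The square block is by the bend, and there is a white disc on the plate at crop (458,180). Post spacing comes out at 283.7 mm, against 282.8 expected for post centres 6 mm beyond the rod ends. I'll compute the rail pose and the grasp.

```bash
cat >> h.py <<'E'
A=np.array([482.6,-224.5]);B=np.array([403.5,48.0])
def rot(a): return np.array([[np.cos(a),-np.sin(a)],[np.sin(a),np.cos(a)]])
d=B-A; yaw=np.arctan2(d[1],d[0])-np.radians(135)
O=(A+B)/2-rot(yaw)@np.array([-100,0.])
def rail(p): return rot(yaw).T@(np.array(p)[:2]-O)
def world(p): return O+rot(yaw)@np.array(p,float)
E
python3 - <<'E'
from bench import *
from h import *
g=grab_frame("top"); s=grab_frame("scene"); f=g["frame"]
print("yaw",np.degrees(yaw),"O",O)
for nm,u,v,z in(("holder",302.2,328.4,30),("block",370.4,265.9,28),("lens",482.5,281.7,56),("disc",433,251.5,20)):
    p=at(g,u,v,z); print(nm,p.round(1),rail(p).round(1))
def two(a,b):
    da,db=ray(g,*a),ray(s,*b); t=np.linalg.lstsq(np.c_[da,-db],s["xyz"]-g["xyz"],rcond=None)[0]
    P,Q=g["xyz"]+da*t[0],s["xyz"]+db*t[1]; return ((P+Q)/2).round(1),np.linalg.norm(P-Q).round(1)
print("disc",two((433,251.5),(193,266)),"holder",two((302.2,328.4),(312,205)),"lens",two((482.5,281.7),(145,239)))
# black fin contour in top view
hsv=cv2.cvtColor(f,cv2.COLOR_RGB2HSV)
m=(hsv[...,2]<48).astype(np.uint8); m[:305]=0;m[336:]=0;m[:,:450]=0;m[:,485:]=0
n,l,st,ce=cv2.connectedComponentsWithStats(m); i=1+st[1:,4].argmax(); print(st[i],ce[i])
L=rail(at(g,482.5,281.7,56)); y=L[1]
print("fin predicted top corners:",[px(g,[*world([a,y+b]),102]).round(1) for a in(-17,17) for b in(-7,7)])
print("fin predicted base corners:",[px(g,[*world([a,y+b]),56]).round(1) for a in(-17,17) for b in(-7,7)])
print("foot corners:",[px(g,[*world([a,y+b]),18]).round(1) for a in(-28,28) for b in(-30,30)])
v=f[300:340,445:490].copy()
c=cv2.resize(v[:,:,::-1],None,fx=14,fy=14,interpolation=cv2.INTER_CUBIC); cv2.imwrite("pics/fin.png",c)
E
```

```text
yaw -28.81329590597397 O [ 530.6694862  -136.44570145]
holder [495.3  80.   30. ] [-135.3  172.6]
block [597.6 -27.3  28. ] [  6.  127.9]
lens [ 575.5 -198.8   56. ] [ 69.4 -33. ]
disc [ 624.9 -131.4   20. ] [80.1 49.8]
disc (array([ 624.6, -130. ,   23. ]), np.float64(1.2)) holder (array([495.1,  81.1,  24.1]), np.float64(1.9)) lens (array([ 575.8, -199. ,   51.1]), np.float64(3.0))
[460 310  11  13  47] [464.44680851 314.29787234]
fin predicted top corners: [array([470.9, 335.2]), array([462.3, 330.1]), array([481.9, 314.4]), array([473.3, 309.4])]
fin predicted base corners: [array([460.5, 332.8]), array([452.5, 328.1]), array([470.8, 313.4]), array([462.8, 308.8])]
foot corners: [array([462.3, 344.4]), array([429.6, 325.4]), array([478.4, 314.1]), array([445.9, 295.3])]
```

View pics/fin.png

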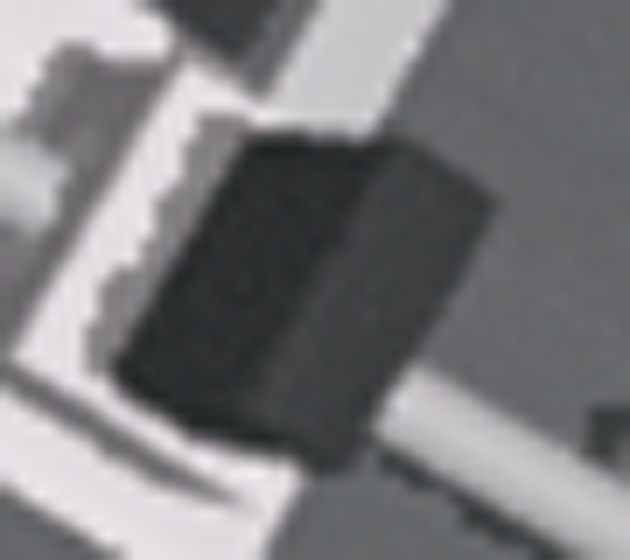

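The fin's top corners match the prediction to within about 1.5 px, so the carrier is at rail (0,-33) with the rail's yaw. The holder is at rail (-135,173), 35 mm past the bend. I'm moving above the fin.

```bash
python3 -m handwheel '[[-0.18,-0.172,0,0,0,0,0],[-0.36,-0.344,0,0,0,0,0],[-0.54,-0.516,0,0,0,0,0],[-0.72,-0.688,0,0,0,0,0],[-0.896,-0.86,0,0,0,0,0]]'
python3 -m handwheel '[[-0.18,-0.172,0,0,0,0,0],[-0.36,-0.344,0,0,0,0,0],[-0.54,-0.516,0,0,0,0,0],[-0.72,-0.688,0,0,0,0,0],[-0.896,-0.86,0,0,0,0,0]]'
python3 -m handwheel '[[-0.18,-0.172,0,0,0,0,0],[-0.36,-0.344,0,0,0,0,0],[-0.54,-0.516,0,0,0,0,0],[-0.72,-0.688,0,0,0,0,0],[-0.896,-0.86,0,0,0,0,0]]'
python3 -m handwheel '[[-0.18,-0.172,0,0,0,0.03,0],[-0.36,-0.344,0,0,0,0.06,0],[-0.54,-0.516,0,0,0,0.08,0],[-0.72,-0.688,0,0,0,0.1,0],[-0.896,-0.86,0,0,0,0.107,0]]'
python3 - <<'E'
from bench import *
from h import *
s=read_state(); M=R.from_quat(s["ee_rot"]).as_matrix(); print(s["clock"],s["qpos"].round(3),s["ee_pos"].round(1),rail(s["ee_pos"]).round(1)); print(M.round(3), "tool y dir",np.degrees(np.arctan2(M[1,1],M[0,1])),"want",90+np.degrees(yaw)); print(s["gripper_width"])
E
```

```text
clock: 0.88
ee_pos: [304.4, 351.6, 303.9]
ee_rot: [0.208, 0.978, 0.0, 0.0]
ft_force: [0.4, 0.3, -0.7]
gripper_width: 43.0
grip_force: 0.0
clock: 1.5
ee_pos: [374.8, 179.2, 304.0]
ee_rot: [0.208, 0.978, 0.0, 0.0]
ft_force: [0.9, 0.3, -0.8]
gripper_width: 43.0
grip_force: 0.0
clock: 2.12
ee_pos: [445.1, 6.6, 303.9]
ee_rot: [0.208, 0.978, 0.0, 0.0]
ft_force: [0.0, 0.9, 0.1]
gripper_width: 42.8
grip_force: 0.0
clock: 2.75
ee_pos: [515.4, -165.9, 303.8]
ee_rot: [0.249, 0.969, 0.0, -0.0]
ft_force: [0.1, 0.1, 0.5]
gripper_width: 42.6
grip_force: 0.0
2.75 [-0.429  0.308 -0.018  1.244  0.     0.075] [ 515.4 -165.9  303.8] [  0.8 -33.1]
[[-0.876  0.482 -0.   ]
 [ 0.482  0.876  0.   ]
 [ 0.     0.    -1.   ]] tool y dir 61.16376868338875 want 61.18670409402603
42.60449093777353
```

```bash
python3 -m handwheel '[[0,0,0.2,0,0,0,0],[0,0,0.4,0,0,0,0],[0,0,0.6,0,0,0,0],[0,0,0.8,0,0,0,0],[0,0,0.95,0,0,0,0]]'
python3 -m handwheel '[[0,0,0.1,0,0,0,0],[0,0,0.16,0,0,0,0],[0,0,0.16,0,0,0,-1],[0,0,0.16,0,0,0,-1],[0,0,0.16,0,0,0,-1]]'
python3 -m handwheel '[[0,0,0,0,0,0,-1],[0,0,0,0,0,0,-1]]'
python3 - <<'E'
from bench import *
from h import *
s=read_state(); print(s["moment"],rail(s["ee_pos"]))
for n in("scene",):
    g=grab_frame(n)["frame"]; cv2.imwrite("pics/grip.png",cv2.resize(g[120:320,80:360,::-1],None,fx=2.5,fy=2.5))
E
```

```text
clock: 3.38
ee_pos: [514.5, -164.5, 159.9]
ee_rot: [0.249, 0.969, 0.0, -0.001]
ft_force: [0.4, -0.5, 0.1]
gripper_width: 42.4
grip_force: 0.0
clock: 4.0
ee_pos: [515.6, -164.9, 138.1]
ee_rot: [0.249, 0.969, -0.0, 0.001]
ft_force: [0.4, 0.0, -0.2]
gripper_width: 13.0
grip_force: 59.1
clock: 4.25
ee_pos: [515.6, -164.9, 138.1]
ee_rot: [0.249, 0.969, -0.0, 0.001]
ft_force: [-0.1, 0.1, 3.0]
gripper_width: 13.3
grip_force: 59.4
[0.05954913 0.00616729 0.04155675] [  0.54228281 -32.18938295]
```

View pics/grip.png

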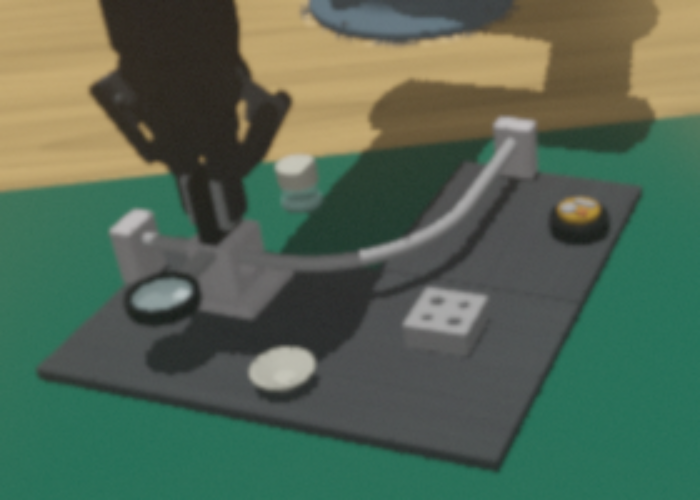

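The close-up shows the fin (crop (210,215)) held between the fingers, foot flat on the plate and the rod free. I'm sliding it along leg A to the bend, then 15° round.

```bash
python3 -m handwheel '[[0,0.04,0,0,0,0,-1],[0,0.085,0,0,0,0,-1],[0,0.13,0,0,0,0,-1],[0,0.175,0,0,0,0,-1],[0,0.215,0,0,0,0,-1]]'
python3 -m handwheel '[[0.001,0.035,0,0,0,-0.067,-1],[0.004,0.07,0,0,0,-0.133,-1],[0.008,0.104,0,0,0,-0.2,-1],[0.015,0.139,0,0,0,-0.267,-1],[0.023,0.1725,0,0,0,-0.3333,-1]]'
python3 - <<'E'
from bench import *
from h import *
s=read_state(); M=R.from_quat(s["ee_rot"]).as_matrix();p=rail(s["ee_pos"]); print(s["moment"],p,"r",np.hypot(p[0]+100,p[1]),"ang",np.degrees(np.arctan2(p[1],p[0]+100)),"toolyaw",np.degrees(np.arctan2(M[1,1],M[0,1])-yaw)-90)
E
```

```text
clock: 4.92
ee_pos: [531.5, -137.4, 138.2]
ee_rot: [0.249, 0.968, -0.001, 0.001]
ft_force: [2.2, 1.2, -1.4]
gripper_width: 12.7
grip_force: 59.0
clock: 5.55
ee_pos: [541.8, -112.3, 138.1]
ee_rot: [0.119, 0.993, -0.0, 0.002]
ft_force: [2.2, -0.8, 1.6]
gripper_width: 12.9
grip_force: 59.6
[-0.2454191  -0.43314847  0.04299732] [-1.8636918  26.52160773] r 101.65692629592834 ang 15.123072109671865 toolyaw 15.099639999960203
```

```bash
python3 -m handwheel '[[0.001,0.035,0,0,0,-0.067,-1],[0.004,0.07,0,0,0,-0.133,-1],[0.008,0.104,0,0,0,-0.2,-1],[0.015,0.139,0,0,0,-0.267,-1],[0.023,0.1725,0,0,0,-0.3333,-1]]'
python3 -m handwheel '[[0.001,0.035,0,0,0,-0.067,-1],[0.004,0.07,0,0,0,-0.133,-1],[0.008,0.104,0,0,0,-0.2,-1],[0.015,0.139,0,0,0,-0.267,-1],[0.023,0.1725,0,0,0,-0.3333,-1]]'
cat > st.py <<'E'
from bench import *
from h import *
s=read_state(); M=R.from_quat(s["ee_rot"]).as_matrix();p=rail(s["ee_pos"]); print(s["moment"],p,"r",np.hypot(p[0]+100,p[1]),"ang",np.degrees(np.arctan2(p[1],p[0]+100)),"toolyaw",np.degrees(np.arctan2(M[1,1],M[0,1])-yaw)-90)
print(M.round(4).tolist(),s["qpos"].round(2))
E
python3 st.py
```

```text
clock: 6.18
ee_pos: [544.9, -86.2, 138.2]
ee_rot: [-0.011, 1.0, -0.0, 0.002]
ft_force: [3.1, -7.1, 5.7]
gripper_width: 13.2
grip_force: 60.5
clock: 6.8
ee_pos: [541.1, -60.1, 138.2]
ee_rot: [-0.142, 0.99, -0.0, 0.002]
ft_force: [5.5, -5.3, 2.1]
gripper_width: 13.2
grip_force: 60.1
[-1.15953951 -0.975071    0.00117428] [-27.66466485  71.88199156] r 101.97755352134293 ang 44.8198927325168 toolyaw 45.115686523840594
[[-0.9598, -0.2807, 0.0045], [-0.2807, 0.9598, -0.0002], [-0.0043, -0.0015, -1.0]] [-0.23  0.42 -0.3   0.84  0.   -0.51]
```

```bash
python3 -m handwheel '[[0.001,0.035,0,0,0,-0.067,-1],[0.004,0.07,0,0,0,-0.133,-1],[0.008,0.104,0,0,0,-0.2,-1],[0.015,0.139,0,0,0,-0.267,-1],[0.023,0.1725,0,0,0,-0.3333,-1]]'
python3 st.py
```

```text
clock: 7.42
ee_pos: [530.6, -36.0, 138.2]
ee_rot: [-0.27, 0.963, -0.0, 0.002]
ft_force: [4.4, -2.3, -2.0]
gripper_width: 13.1
grip_force: 59.1
[-0.47635098 -0.39816605  0.02722116] [-48.47777466  87.96634339] r 101.94418705267424 ang 59.64233005624006 toolyaw 60.12099185235647
[[-0.8544, -0.5196, 0.0047], [-0.5196, 0.8544, 0.0005], [-0.0043, -0.002, -1.0]] [-0.19  0.4  -0.34  0.83  0.   -0.73]
```

```bash
python3 -m handwheel '[[0.001,0.035,0,0,0,-0.067,-1],[0.004,0.07,0,0,0,-0.133,-1],[0.008,0.104,0,0,0,-0.2,-1],[0.015,0.139,0,0,0,-0.267,-1],[0.023,0.1725,0,0,0,-0.3333,-1]]'
python3 -m handwheel '[[0.001,0.035,0,0,0,-0.067,-1],[0.004,0.07,0,0,0,-0.133,-1],[0.008,0.104,0,0,0,-0.2,-1],[0.015,0.139,0,0,0,-0.267,-1],[0.023,0.1725,0,0,0,-0.3333,-1]]'
python3 st.py
```

```text
clock: 8.05
ee_pos: [514.2, -15.4, 138.2]
ee_rot: [-0.393, 0.919, -0.0, 0.002]
ft_force: [5.9, -0.8, 8.3]
gripper_width: 13.2
grip_force: 60.8
clock: 8.68
ee_pos: [493.1, 0.2, 138.2]
ee_rot: [-0.51, 0.86, -0.0, 0.003]
ft_force: [2.7, -0.8, 4.7]
gripper_width: 13.2
grip_force: 60.0
[-0.00814679 -0.85499471  0.01025927] [-98.75423166 101.60696213] r 101.61459880969188 ang 89.29755116928666 toolyaw 90.13385545894678
[[-0.4799, -0.8773, 0.0048], [-0.8773, 0.4799, 0.0018], [-0.0039, -0.0033, -1.0]] [-0.13  0.33 -0.44  0.79  0.   -1.2 ]
```

```bash
python3 -m handwheel '[[0,0.045,0,0,0,0,-1],[0,0.09,0,0,0,0,-1],[0,0.135,0,0,0,0,-1],[0,0.18,0,0,0,0,-1],[0,0.225,0,0,0,0,-1]]'
python3 -m handwheel '[[0,0,0,0,0,0,-1],[0,0,0,0,0,0,-1]]'
python3 st.py; python3 - <<'E'
from bench import *
from h import *
g=grab_frame("top"); f=g["frame"]
print("holder px via z30",px(g,[495.3,80,30]),"lens want px (z=51)",px(g,[495.3,80,51]))
cv2.imwrite("pics/top2.png",cv2.resize(f[290:370,265:365,::-1],None,fx=7,fy=7,interpolation=cv2.INTER_CUBIC))
s=grab_frame("scene"); cv2.imwrite("pics/scene2.png",cv2.resize(s["frame"][160:260,240:370,::-1],None,fx=5,fy=5,interpolation=cv2.INTER_CUBIC))
print("scene want lens px (z=51)",px(s,[495.3,80,51]))
E
```

```text
clock: 9.3
ee_pos: [462.2, 15.7, 138.1]
ee_rot: [-0.509, 0.861, -0.001, 0.001]
ft_force: [1.4, 0.8, 4.4]
gripper_width: 13.5
grip_force: 60.1
clock: 9.55
ee_pos: [461.7, 16.1, 138.0]
ee_rot: [-0.509, 0.861, 0.0, 0.001]
ft_force: [3.7, -0.7, 8.5]
gripper_width: 13.5
grip_force: 60.8
[-0.01338237 -0.53226888 -0.01472247] [-133.92339427  100.38936255] r 105.96613039964481 ang 108.67104770914676 toolyaw 89.99115705321202
[[-0.4821, -0.8761, 0.0014], [-0.8761, 0.4821, 0.0011], [-0.0016, -0.0007, -1.0]] [-0.1   0.28 -0.52  0.77  0.   -1.17]
holder px via z30 [302.19486103 328.37162789] lens want px (z=51) [301.77053959 329.22778007]
scene want lens px (z=51) [310.58205654 192.30999248]
```

View pics/top2.png

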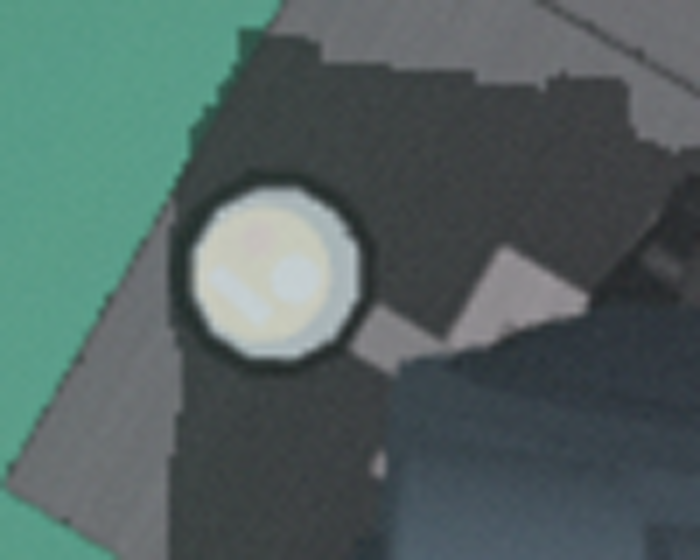

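View pics/scene2.png

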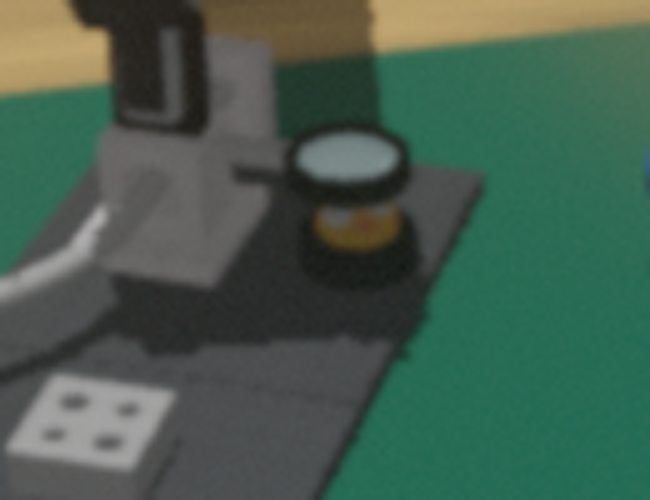

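The top crop shows the lens ring centred near crop (274,273), with the brass movement seen through it at about (261,268). The scene crop shows the lens hanging just above the holder, with the carrier upright. The lens is short by 2–3 mm, so I'll measure it with masks.

```bash
cat > ms.py <<'E'
from bench import *
from h import *
g=grab_frame("top"); f=g["frame"]; hsv=cv2.cvtColor(f,cv2.COLOR_RGB2HSV)
def big(m):
    n,l,st,ce=cv2.connectedComponentsWithStats(m.astype(np.uint8)); i=1+st[1:,4].argmax(); return (l==i).astype(np.uint8),st[i]
w=np.zeros(f.shape[:2],bool); w[308:350,285:320]=1
def circ(m):
    m,st=big(m); c=max(cv2.findContours(m,cv2.RETR_EXTERNAL,cv2.CHAIN_APPROX_NONE)[0],key=cv2.contourArea)
    e=cv2.fitEllipse(c); return e
gl=circ(w&(hsv[...,2]>140)); br=circ(w&(hsv[...,1]>28)&(hsv[...,0]<40)&(hsv[...,2]>120))
print("glass",gl,"brass",br)
L=at(g,*gl[0],56); Bc=at(g,*br[0],30); D=(rot(yaw).T@(Bc-L)[:2])
print("lens",L.round(1),"brass",Bc.round(1),"need along legB (tool y) %.1f, outward (tool -x) %.1f"%(-D[0],D[1]))
L=at(g,*gl[0],51); print("with z51:",rot(yaw).T@(Bc-L)[:2], "lens rail",rail(L))
E
python3 ms.py
```

```text
Traceback (most recent call last):
  File "ms.py", line 10, in <module>
    gl=circ(w&(hsv[...,2]>140)); br=circ(w&(hsv[...,1]>28)&(hsv[...,0]<40)&(hsv[...,2]>120))
                                    ~~~~^^^^^^^^^^^^^^^^^^^^^^^^^^^^^^^^^^^^^^^^^^^^^^^^^^^^
  File "ms.py", line 8, in circ
    m,st=big(m); c=max(cv2.findContours(m,cv2.RETR_EXTERNAL,cv2.CHAIN_APPROX_NONE)[0],key=cv2.contourArea)
         ~~~^^^
  File "ms.py", line 5, in big
    n,l,st,ce=cv2.connectedComponentsWithStats(m.astype(np.uint8)); i=1+st[1:,4].argmax(); return (l==i).astype(np.uint8),st[i]
                                                                        ~~~~~~~~~~~~~~~^^
ValueError: attempt to get argmax of an empty sequence
```

```bash
sed -i 's/br=circ(.*/br=circ(w\&(f[...,0].astype(int)-f[...,2]>8)\&(hsv[...,2]>140))/' ms.py; python3 ms.py
```

```text
glass ((303.945068359375, 328.6470947265625), (22.34821319580078, 23.18379783630371), 175.08580017089844) brass ((301.9400939941406, 328.5830078125), (15.741742134094238, 16.521825790405273), 13.642989158630371)
lens [496.6  76.6  56. ] brass [495.   80.4  30. ] need along legB (tool y) 3.3, outward (tool -x) 2.6
with z51: [-2.92879598  2.62002086] lens rail [-132.86622363  170.16256058]
```

```bash
python3 -m handwheel '[[-0.005,0.006,0,0,0,0,-1],[-0.011,0.012,0,0,0,0,-1],[-0.017,0.02,0,0,0,0,-1],[-0.017,0.02,0,0,0,0,-1]]'
python3 st.py; python3 ms.py
```

```text
clock: 10.25
ee_pos: [460.8, 18.1, 138.2]
ee_rot: [-0.508, 0.861, -0.002, -0.0]
ft_force: [2.8, -5.8, 7.7]
gripper_width: 13.6
grip_force: 60.7
[-1.25131209 -0.80249816 -0.0722912 ] [-135.66611086  101.74699252] r 107.8170763367604 ang 109.31746443335092 toolyaw 89.92639507536424
[[-0.4831, -0.8756, 0.0021], [-0.8756, 0.4831, -0.0038], [0.0023, -0.0037, -1.0]] [-0.1   0.28 -0.52  0.77 -0.   -1.16]
glass ((302.99713134765625, 329.0846252441406), (22.427690505981445, 22.667984008789062), 154.37664794921875) brass ((302.210205078125, 328.6347961425781), (16.04273223876953, 16.56610870361328), 35.638526916503906)
lens [495.9  78.   56. ] brass [494.9  80.   30. ] need along legB (tool y) 1.8, outward (tool -x) 1.3
with z51: [-1.47787976  1.28790439] lens rail [-134.17069056  171.08400255]
```

```bash
python3 -m handwheel '[[-0.006,0.007,-0.001,0,0,0,-1],[-0.009,0.012,-0.001,0,0,0,-1],[-0.009,0.012,-0.001,0,0,0,-1],[-0.009,0.012,-0.001,0,0,0,-1]]'
python3 st.py; python3 ms.py
```

```text
clock: 10.8
ee_pos: [459.7, 20.3, 138.2]
ee_rot: [-0.508, 0.861, -0.002, -0.0]
ft_force: [3.6, -5.7, 6.3]
gripper_width: 13.4
grip_force: 60.5
[-1.11940588 -0.76900812 -0.06335262] [-137.66783313  103.11462929] r 109.77928960651998 ang 110.06727760790373 toolyaw 89.92402849561304
[[-0.4831, -0.8756, 0.0018], [-0.8756, 0.4831, -0.0033], [0.002, -0.0031, -1.0]] [-0.09  0.28 -0.52  0.77 -0.   -1.16]
glass ((301.5920104980469, 329.92327880859375), (22.54908561706543, 22.880107879638672), 85.60726165771484) brass ((302.357666015625, 328.5805969238281), (16.304988861083984, 16.38981056213379), 18.417102813720703)
lens [494.6  80.1  56. ] brass [495.   79.7  30. ] need along legB (tool y) -0.5, outward (tool -x) -0.1
with z51: [ 0.89256773 -0.08952663] lens rail [-136.35064857  172.30276932]
```

The lens is within 1 mm of the brass. Releasing and lifting clear.

```bash
python3 -m handwheel '[[0,0,0,0,0,0,-0.5],[0,0,0,0,0,0,0],[0,0,0,0,0,0,0]]'
python3 -m handwheel '[[0,0,-0.05,0,0,0,0],[0,0,-0.2,0,0,0,0],[0,0,-0.4,0,0,0,0],[0,0,-0.6,0,0,0,0],[0,0,-0.7,0,0,0,0]]'
python3 ms.py; python3 - <<'E'
from bench import *
import cv2
s=grab_frame("scene"); cv2.imwrite("pics/scene3.png",cv2.resize(s["frame"][130:270,220:370,::-1],None,fx=4,fy=4,interpolation=cv2.INTER_CUBIC))
E
```

```text
clock: 11.22
ee_pos: [457.7, 21.7, 136.7]
ee_rot: [-0.509, 0.861, 0.001, -0.001]
ft_force: [0.8, 0.1, 0.6]
gripper_width: 42.5
grip_force: 0.0
clock: 11.85
ee_pos: [459.8, 21.3, 244.8]
ee_rot: [-0.509, 0.861, -0.001, 0.001]
ft_force: [0.8, -0.6, -0.2]
gripper_width: 42.4
grip_force: 0.0
glass ((301.0684509277344, 330.1734924316406), (22.42144775390625, 23.166349411010742), 168.17465209960938) brass ((302.1056213378906, 328.56390380859375), (15.919795989990234, 16.635967254638672), 13.454154014587402)
lens [494.2  80.9  56. ] brass [495.   80.1  30. ] need along legB (tool y) -1.1, outward (tool -x) -0.3
with z51: [ 1.44455315 -0.23341016] lens rail [-137.08168546  172.8047275 ]
```

View pics/scene3.png

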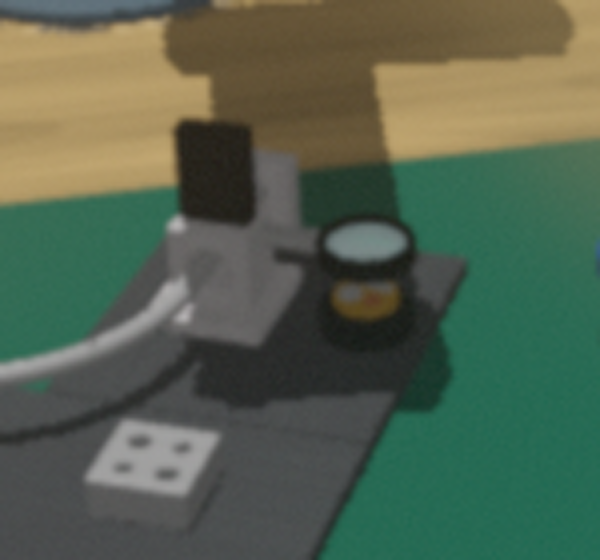

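The final view shows the carrier upright and level, free of the gripper. Its lens ring is at crop (366,247), over the brass holder, and matches the expected pixel to within 1 px. The top view puts the offset at about 1.2 mm.

```bash
python3 -c "
from bench import *
print(hand_in())"
```

```text
the job is handed in; nothing more can be done
None
```

I slid the carrier round the bend onto leg B and left it level and let go, with the lens about 1 mm off centre over the brass watch movement; I handed the job in at about 12 s.

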